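# Nest the turned bowl set

### The arm

A 6-joint arm with a two-finger parallel gripper is mounted at the origin on the work surface. World frame = base frame: x ahead of the robot, y to its left, z up, the work surface at z = 0. Lengths are in m, angles in degrees, forces in N, time in s.
With the tool pointing down it reaches from about 0.3 to 0.75 m from the base axis. Payload 8.5 kg.
Tool frame: the origin (TCP) lies between the finger pads; the fingertips stand 25 mm ahead of it and the grasp point (between the pads) lies 6 mm ahead of it; x points along the fingers, y is the direction in which the jaws open and shut, and the axes are right-handed (so a half turn about x gives the same grasp; the last joint's range is limited). The gripper opens to 85 mm and grips with 20 to 120 N. Pads are 22 mm wide; open, the fingers measure 114 mm over their backs; the gripper's body (76 mm by 85 mm) begins 54 mm behind the grasp point. The pads swing forward as they close: fully open they stand 13 mm farther back than shut.
Start: joints at [57.393, 21.807, 74.336, -0, 83.858, -12.336], TCP at [0.191, 0.516, 0.256] pointing down, gripper open.
Joint ranges: [-178.18, 178.18], [-50.72, 133.34], [12.68, 142.11], [-81.47, 261.47], [9.98, 163.14], [-165.26, 165.26]. Speed limits (degrees/s): [136.94, 136.94, 180, 180, 180, 180].

### API

Orientations are given as a 3x3 rotation matrix whose columns are the frame's x, y, z axes.
In Python, from rig import sensors, get_image, workorder gives the robot as it stands.
- The arm moves only by the tool arm_command, never from a script. Its argument "plan" is a list that holds one entry, the list of rows, each a list of 6 numbers: the shift along the tool's x, y, z in units of 25 mm (1.0 is 25 mm), then the turn, a rotation vector about the tool's x, y, z in units of 6 degrees (1.0 is 6 degrees). In form: [[[dx, dy, dz, ax, ay, az], ...]]. A call has 1 to 10 rows; each row is the pose to reach, as a shift and turn from the pose commanded when the call began, along the tool's axes at that moment; what a row does not reach only later rows make up. A row lasts 1/10 s, in which the tool goes at most 50 mm and 8.59 degrees, less where a joint would pass 70% of its speed; a pose out of reach is approached as far as the arm can. A call with a gripper value outside its range is refused whole. "jaw" is the closure, from 0 (fully open) to 1 (shut), set as the call begins (left out, the last holds). The fingers move at their own pace and stop on an object; "newtons" is the grip in N (left out, the last holds). Time passes only in rows, so rows that repeat a pose let the fingers close. It gives the time, the measured TCP pose, the force and the opening at its end, in the units of the state.
- sensors.observe(): the state, without advancing time (a new reading comes with each control period).
- get_image(name): name is "scene" or "side" or "wrist"; returns a dict with "img" (384x512x3 uint8, red, green, blue), "fx", "fy", "cx", "cy" (pixels), "T" (4x4, takes a point from camera to world coordinates). Camera axes: x right, y up, looking along -z (the intrinsics and any distortion apply to the point x, -y, -z); pixel columns grow to the right and rows downward; lengths in m; the calibration is good to about 2 mm. A picture is of the moment at which its call begins. There is no depth.
- workorder.close_job(): hands the job in, once; it reports no verdict.
The state is a dict: "time_s": time; "q": joint angles; "qvel": joint speeds; "joint_efforts": joint torques, N m; "position": TCP position; "tool_rot": TCP orientation; "ft_force": force on the tool from outside, world axes, zero at the start; "wrist_torque": the same for the moment, N m; "grip_width": finger opening in m.
Only numpy, scipy, OpenCV 4.12 (cv2) and the standard library are available. Lean on these libraries where they do the work, as an engineer would, in place of code of your own. Each camera call takes 0.05 s, during which the arm holds its last target. There are 200 camera calls.

### The job

Put this set of three turned wooden vessels together for packing. First stand the fallen small beaker upright on the bench and let go of it; then set the medium bowl inside the large bowl; then take the small beaker again and set it inside the medium bowl, so that each sits upright and flat on the floor of the next. Set them down gently without dropping or ramming them, leave the large bowl where it stands, and do not disturb the chuck, the square blank or the gouge.

Things in the scene. Friction and masses are not known exactly. Their poses are not given: they have to be found in the camera images.
- large: Large turned bowl, plain brown wood, upright, mouth up. 196 mm across the rim, 78 high, wall 8, floor 8 thick. Outside widens from 156 mm across at the foot to 196 at 24 mm height, upright above; flat inner floor about 140 across. About 0.42 kg. Origin: centre of its underside; z up its axis to the mouth.
- medium: Medium turned bowl, same wood, upright, mouth up. 132 mm across the rim, 62 high, wall 8, floor 8 thick. Outside widens from 100 mm across at the foot to 132 at 20 mm height, upright above: pinch the rim from above. Inner floor about 84 across. About 0.2 kg. Origin: centre of underside; z up its axis. Centred in the large bowl it leaves 24 mm all round, its rim 8 mm below the large rim.
- small: Small turned beaker, same wood, straight cylinder 58 mm across, 74 high, wall 7, floor 8 thick. Starts lying on its side, axis 29 mm above the bench. About 0.1 kg. Origin: centre of the outside of its closed base; z along its axis from base to open mouth (level at start, up when standing). Centred in the medium bowl it leaves 29 mm all round, its rim 20 mm above the medium rim.
- chuck: Bystander: steel four-jaw lathe chuck lying on its back, 96 mm across, 58 mm high, heavy. Origin at the centre of its underside.
- blank: Bystander: square light-wood turning blank lying on the bench, 55 mm wide (x), 110 mm long (y), 55 mm high. Origin at the centre of its underside.
- gouge: Bystander: short turning gouge, 210 mm long, lying across the bench, dark wooden handle (26 mm thick) to its -x side and steel blade to +x. Origin on its underside where handle and ferrule meet.
Things that resemble listed ones, but are neither listed nor needed, are in the scene too. Leave any green or pink look-alike of the small alone. Leave any white look-alike of the large alone.

How it is judged:
By the outcome, as a careful person would: the job done as asked, in the order asked, and still so for the second after the job is handed in, with the robot touching nothing.
It also fails if it takes over 67 s, if anything falls off the work surface, if the arm or the gripper's body presses on something with over 40 N, if the wrist force passes 120 N, or if a joint passes its speed limit or range.

## Working session

There is one attempt and no reset: what is moved stays moved. The work goes in short steps, Python scripts to look and compute and a tool call to move; the robot and the scene stay as the last step left them, time stands still between calls to the robot, and variables do not carry over. Pictures are saved under pics/ and viewed, about 8 in all and at most 12, crops included, and the job is handed in when it is done.

Besides the shell and the picture viewer there is one more tool, called after "Request:" as name(argument=value, ...) on one line, values as JSON. arm_command: Moves the arm, as the interface text tells. Its arguments: {"type":"object","properties":{"plan":{"type":"array","items":{"type":"array","items":{"type":"array","items":{"type":"number"}}}},"jaw":{"type":"number"},"newtons":{"type":"number"}},"required":["plan"]}

```bash
ls; mkdir -p pics; cat > h.py <<'E'
import numpy as np, cv2
from rig import sensors, get_image, workorder
def grab(n,tag):
    d=get_image(n); cv2.imwrite(f'pics/{tag}.png',cv2.cvtColor(d['img'],cv2.COLOR_RGB2BGR))
    np.savez(f'pics/{tag}.npz',**{k:d[k] for k in d}); return d
def back(d,u,v,z):
    T=np.array(d['T']); r=T[:3,:3]@np.array([(u-d['cx'])/d['fx'],-(v-d['cy'])/d['fy'],-1])
    return T[:3,3]+r*(z-T[2,3])/r[2]
def proj(d,P):
    T=np.array(d['T']); p=(np.atleast_2d(P)-T[:3,3])@T[:3,:3]
    return np.c_[d['cx']+d['fx']*p[:,0]/-p[:,2], d['cy']-d['fy']*p[:,1]/-p[:,2]]
def load(tag): return np.load(f'pics/{tag}.npz')
E
python3 - <<'E'
from h import *
for n in('scene','side'):
    d=grab(n,n+'0'); print(n,[k for k in d],d['fx'],d['cx'],d['cy']); print(np.round(d['T'],3))
a=[cv2.imread(f'pics/{n}0.png') for n in('scene','side')]
s=sensors.observe(); print(s)
E
```

```text
pics
scene ['img', 'fx', 'fy', 'cx', 'cy', 'T'] 382.1868077197933 250.51851930756703 199.128821914717
[[ 0.102 -0.682  0.725  1.692]
 [ 0.995  0.057 -0.086 -0.16 ]
 [ 0.018  0.729  0.684  1.101]
 [ 0.     0.     0.     1.   ]]
side ['img', 'fx', 'fy', 'cx', 'cy', 'T'] 404.7961140967829 255.9215974868271 191.20200967690835
[[ 0.992  0.057 -0.112  0.413]
 [-0.126  0.486 -0.865 -1.107]
 [ 0.005  0.872  0.489  0.659]
 [ 0.     0.     0.     1.   ]]
{'time_s': 0.1, 'q': array([ 5.73934229e+01,  2.18370672e+01,  7.43774577e+01,  1.28347766e-03,
        8.38588703e+01, -1.23361122e+01]), 'qvel': array([ 0.02630578, -0.08964479, -0.16821345,  0.01872224,  0.13951474,
       -0.02838303]), 'joint_efforts': array([ 3.54998920e-03, -4.49214792e+01, -2.31653237e+01, -1.98877610e-04,
        3.69735048e-03,  5.22389556e-06]), 'position': array([0.19042704, 0.51574668, 0.25579147]), 'tool_rot': array([[-7.09044761e-04,  3.46453958e-01,  9.38066710e-01],
       [-1.06709025e-03,  9.38066149e-01, -3.46454558e-01],
       [-9.99999179e-01, -1.24665363e-03, -2.95433250e-04]]), 'ft_force': array([-0.88184999,  0.05730206,  0.09275791]), 'wrist_torque': array([-0.05147088, -0.0084073 , -0.0267451 ]), 'grip_width': 0.08502373076820335}
```

```bash
python3 - <<'E'
from h import *
a=[cv2.imread(f'pics/{n}0.png') for n in('scene','side')]
a=[cv2.resize(x,(800,600),interpolation=cv2.INTER_CUBIC) for x in a]
for n,x in zip(('scene','side'),a): cv2.imwrite(f'pics/{n}0b.png',x)
E
```

```text
(no output)
```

View pics/scene0b.png

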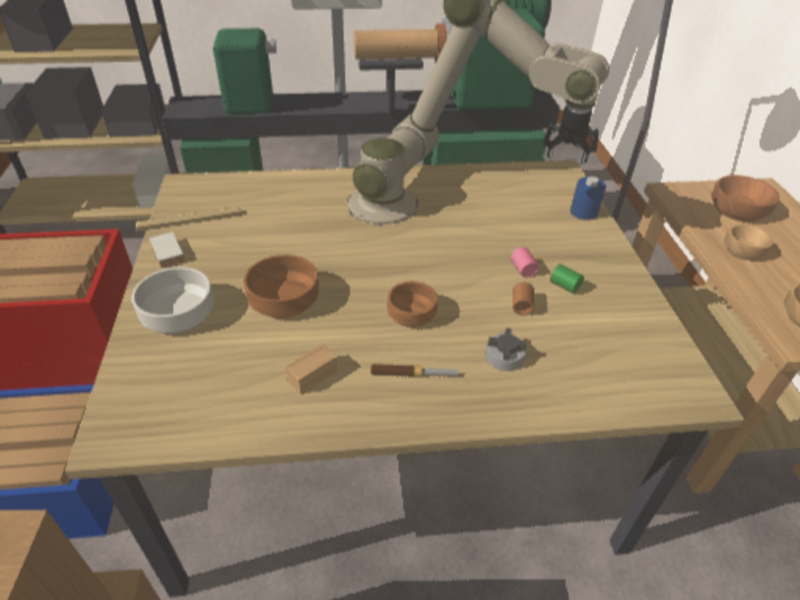

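View pics/side0b.png

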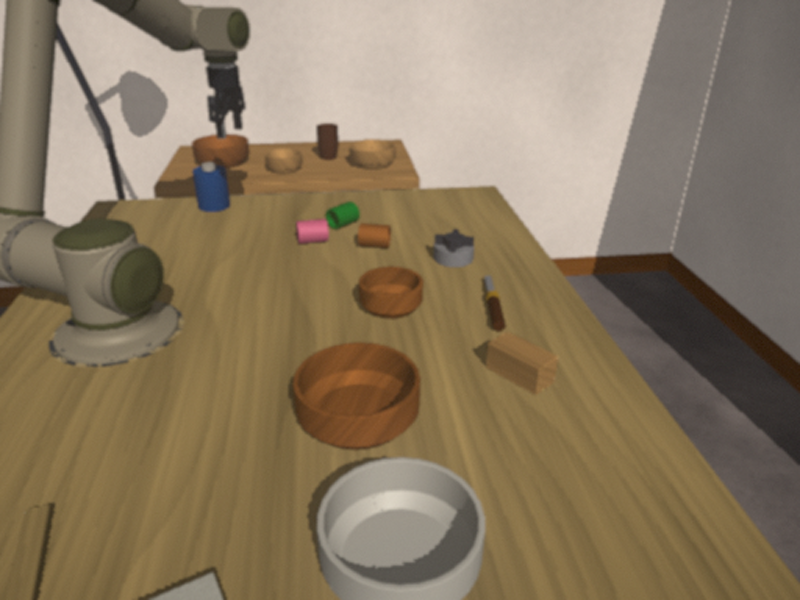

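Scene: large bowl (282,285), medium (413,303), small (523,298) with its mouth apparently to the lower (+x) side, chuck (506,350), gouge (415,370), blank (312,368). Now enlarged crops.

```bash
python3 - <<'E'
from h import *
a=cv2.imread('pics/scene0.png'); b=cv2.imread('pics/side0.png')
def c(im,u,v,w,h,k): return cv2.resize(im[v:v+h,u:u+w],None,fx=k,fy=k,interpolation=cv2.INTER_CUBIC)
# scene small 315..365,150..200 ; side small 215..265,130..180
top=np.hstack([c(a,310,155,66,50,6),c(b,185,125,66,50,6)])
bot=np.hstack([c(a,150,155,132,100,3),c(b,180,165,132,100,3)[:300]])
cv2.imwrite('pics/crop1.png',np.vstack([top,bot]))
E
```

```text
(no output)
```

View pics/crop1.png

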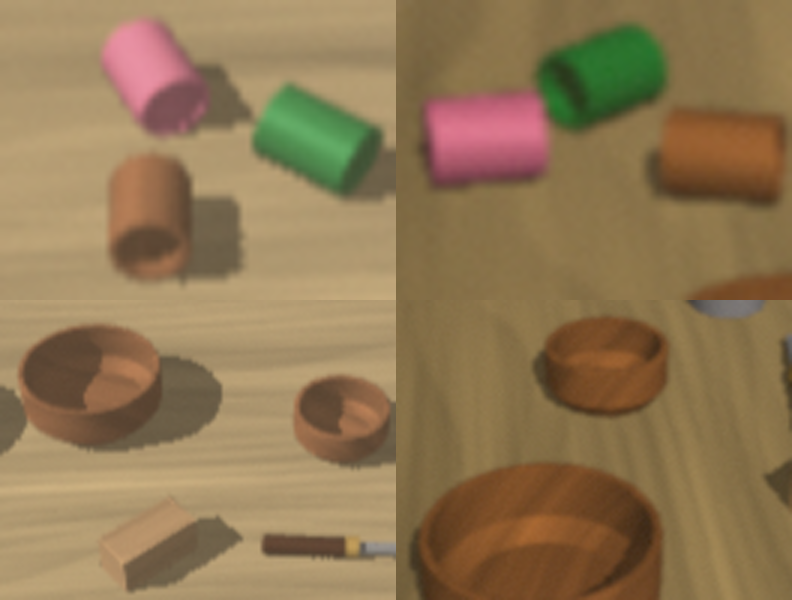

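Small's mouth is at the +x end (dark opening at crop (150,245)); bowls are clear. Fit silhouettes in both views.

```bash
cat > fit.py <<'E'
from h import *
from scipy.optimize import minimize
t=np.linspace(0,2*np.pi,60)
def rings(rs): return np.vstack([np.c_[r*np.cos(t),r*np.sin(t),0*t+z] for r,z in rs])
M={'large':rings([(.078,0),(.098,.024),(.098,.078)]),'medium':rings([(.05,0),(.066,.02),(.066,.062)]),'small':rings([(.029,0),(.029,.074)])}
S=4
def pts(n,p,lying=False,z=0):
    m=M[n]
    if lying:
        a=p[2]; ax=np.array([np.cos(a),np.sin(a),0]); s=np.array([-ax[1],ax[0],0])
        # p = centre of the body
        return np.r_[p[0],p[1],.029]+np.outer(m[:,2]-.037,ax)+np.outer(m[:,0],s)+np.outer(m[:,1],[0,0,1])
    return m+np.r_[p[0],p[1],z]
def mask(d,box,hi=None):
    im=cv2.cvtColor(d['img'],cv2.COLOR_RGB2HSV); h,s,v=[im[...,i].astype(int) for i in range(3)]
    m=((h<13)&(s>100)&(v>50)).astype(np.uint8)
    o=np.zeros_like(m); u0,v0,u1,v1=box; o[v0:v1,u0:u1]=m[v0:v1,u0:u1]
    n,l,st,_=cv2.connectedComponentsWithStats(o); k=1+np.argmax(st[1:,4]); o=(l==k).astype(np.uint8)
    c,_=cv2.findContours(o,cv2.RETR_EXTERNAL,cv2.CHAIN_APPROX_NONE); cv2.drawContours(o,c,-1,1,-1)
    return o
def sil(d,P):
    uv=cv2.convexHull(proj(d,P).astype(np.float32))[:,0]
    o=np.zeros((384*S,512*S),np.uint8); cv2.fillPoly(o,[np.round((uv+.5)*S-.5).astype(np.int32)],1); return o
def fit(ds,boxes,n,p0,lying=False,z=0):
    ms=[cv2.resize(mask(d,b),None,fx=S,fy=S,interpolation=cv2.INTER_NEAREST) for d,b in zip(ds,boxes)]
    def f(p): 
        q=0
        for d,m in zip(ds,ms):
            s=sil(d,pts(n,p,lying,z)); q+=1-(s&m).sum()/(s|m).sum()
        return q
    p0=np.array(p0,float); sim=np.vstack([p0]+[p0+e for e in np.eye(len(p0))*([.015,.015,.2][:len(p0)])])
    r=minimize(f,p0,method='Nelder-Mead',options=dict(initial_simplex=sim,xatol=1e-4,fatol=1e-4))
    return r.x,r.fun
E
python3 - <<'E'
from fit import *
a,b=load('scene0'),load('side0'); k=.64
for n,bs,bb,z,ly in [('small',(322,175,346,206),(222,136,254,164),.029,True),('medium',(240,170,290,215),(220,165,280,206),.03,False),('large',(150,155,210,210),(180,215,275,286),.04,False)]:
    c=back(a,(bs[0]+bs[2])/2,(bs[1]+bs[3])/2,z); p0=[c[0],c[1]]+([0.] if ly else [])
    for ds,B in (([a],[bs]),([b],[bb]),([a,b],[bs,bb])): print(n,*fit(ds,B,n,p0,ly))
for nm,u,v,z in (('chuck',506,348,.04),('gougeL',372,370,.01),('gougeR',460,373,.005),('blank',312,364,.05),('green',567,278,.03),('pink',524,262,.03),('white',173,298,.04)): print(nm,np.round(back(a,u*k,v*k,z),3))
E
```

```text
small [ 0.48169755  0.34428572 -0.43641848] 0.8757062146892656Traceback (most recent call last):
  File "<stdin>", line 5, in <module>
  File "fit.py", line 25, in fit
    ms=[cv2.resize(mask(d,b),None,fx=S,fy=S,interpolation=cv2.INTER_NEAREST) for d,b in zip(ds,boxes)]
                   ~~~~^^^^^
  File "fit.py", line 18, in mask
    n,l,st,_=cv2.connectedComponentsWithStats(o); k=1+np.argmax(st[1:,4]); o=(l==k).astype(np.uint8)
                                                      ~~~~~~~~~^^^^^^^^^^
    return _wrapfunc(a, 'argmax', axis=axis, out=out, **kwds)
    return bound(*args, **kwds)
ValueError: attempt to get argmax of an empty sequence
```

```bash
python3 - <<'E'
from h import *
a,b=load('scene0'),load('side0')
for d,L in ((a,[(335,188),(335,192),(335,203),(350,195),(342,175),(180,190),(172,175),(264,198),(258,190),(215,185),(230,235)]),(b,[(238,151),(238,143),(238,157),(238,170),(250,190),(225,260),(285,200)])):
    im=cv2.cvtColor(d['img'],cv2.COLOR_RGB2HSV)
    for u,v in L: print((u,v),im[v,u],d['img'][v,u])
E
```

```text
(335, 188) [ 12 127 154] [154 109  77]
(335, 192) [ 13 121 126] [126  92  66]
(335, 203) [ 19  94 180] [180 156 114]
(350, 195) [ 19  91 162] [162 141 104]
(342, 175) [  4  84 127] [127  90  85]
(180, 190) [ 12 130 147] [147 103  72]
(172, 175) [ 14 114  98] [98 75 54]
(264, 198) [ 13 130 153] [153 108  75]
(258, 190) [ 14 116  97] [97 74 53]
(215, 185) [ 20  89 103] [103  91  67]
(230, 235) [ 18  90 150] [150 129  97]
(238, 151) [ 14 172 147] [147  93  48]
(238, 143) [ 16 137 121] [121  91  56]
(238, 157) [ 15 147  85] [85 60 36]
(238, 170) [ 19 121 143] [143 119  75]
(250, 190) [ 14 180 122] [122  77  36]
(225, 260) [ 14 172 120] [120  76  39]
(285, 200) [ 19 119 131] [131 109  70]
```

```bash
python3 - <<'E'
s=open('fit.py').read()
i=s.index("    im=cv2.cvtColor"); j=s.index("    o=np.zeros_like")
s=s[:i]+"    im=d['img'].astype(float); m=(im[...,0]>1.25*im[...,1]).astype(np.uint8)\n"+s[j:]
open('fit.py','w').write(s)
E
python3 - <<'E'
from fit import *
a,b=load('scene0'),load('side0'); k=.64
for n,bs,bb,z,ly in [('small',(322,179,346,206),(222,136,254,164),.029,True),('medium',(240,170,290,215),(220,165,280,206),.03,False),('large',(150,155,210,210),(180,215,275,286),.04,False)]:
    c=back(a,(bs[0]+bs[2])/2,(bs[1]+bs[3])/2,z); p0=[c[0],c[1]]+([0.] if ly else [])
    for ds,B in (([a],[bs]),([b],[bb]),([a,b],[bs,bb])): print(n,*fit(ds,B,n,p0,ly))
for nm,u,v,z in (('chuck',506,348,.04),('gougeL',372,370,.01),('gougeR',460,373,.005),('blank',312,364,.05),('green',567,278,.03),('pink',524,262,.03),('white',173,298,.04)): print(nm,np.round(back(a,u*k,v*k,z),3))
E
```

```text
small [ 0.53252885  0.33394227 -0.25922621] 0.08263181214000881
small [0.5332173  0.33757662 0.07026312] 0.1241217798594848
small [ 0.53315009  0.33491236 -0.29040268] 0.17275533660210374
medium [0.53889616 0.02929941] 0.05026104574144785
medium [0.54005583 0.03206062] 0.03337257511388647
medium [0.53975228 0.03028094] 0.08934052071556842
large [ 0.44684655 -0.31299917] 0.03681953405710314
large [ 0.44828861 -0.31239944] 0.021636914249282713
large [ 0.44809276 -0.31238053] 0.06179391461335171
chuck [0.722 0.24  0.04 ]
gougeL [ 0.739 -0.091  0.01 ]
gougeR [0.763 0.121 0.005]
blank [ 0.743 -0.232  0.05 ]
green [0.463 0.48  0.03 ]
pink [0.382 0.378 0.03 ]
white [ 0.47  -0.595  0.04 ]
```

```bash
cat > nav.py <<'E'
from h import *
from scipy.spatial.transform import Rotation as R
Z=np.array([0,0,1.])
def frame(a,y): a=np.array(a)/np.linalg.norm(a); y=np.array(y)-a*np.dot(a,y); y/=np.linalg.norm(y); return np.c_[a,y,np.cross(a,y)]
def delta(p,Rt,p0=None,R0=None):
    s=sensors.observe(); p0=s['position'] if p0 is None else p0; R0=s['tool_rot'] if R0 is None else R0
    d=R0.T@(np.array(p)-p0)/.025; w=R.from_matrix(R0.T@Rt).as_rotvec(degrees=True)/6
    print('shift',np.round(d,2),'turn',np.round(w,2),'mm',round(25*np.linalg.norm(d)),'deg',round(6*np.linalg.norm(w)))
def lying(yaw,tilt=45):
    m=np.array([np.cos(yaw),np.sin(yaw),0]); t=np.radians(tilt)
    return m,frame(-m*np.sin(t)-Z*np.cos(t),np.cross(Z,m))
E
python3 - <<'E'
from nav import *
m,Rt=lying(-.26); c=np.array([.5325,.335,.029]); g=c+.008*m
delta(g-Rt[:,0]*.126,Rt)
delta(g-Rt[:,0]*.126+[0,0,.05],Rt)
d=get_image('wrist'); T=d['T']; s=sensors.observe(); print(d['fx'],np.round(s['tool_rot'].T@(T[:3,3]-s['position']),3),np.round(s['tool_rot'].T@T[:3,:3],2))
E
```

```text
shift [ 5.5  -1.67 19.21] turn [-0.85  7.49 -0.34] mm 501 deg 45
shift [ 3.5  -1.67 19.21] turn [-0.85  7.49 -0.34] mm 490 deg 45
289.54902204334485 [-0.117  0.    -0.079] [[-0.    0.31 -0.95]
 [ 1.   -0.   -0.  ]
 [-0.   -0.95 -0.31]]
```

Request:
arm_command(plan=[[[0.5, -0.3, 4, -0.1, 1, 0], [1, -0.5, 7, -0.2, 2.5, 0], [1.5, -0.8, 10, -0.4, 4, -0.1], [2, -1.1, 13, -0.6, 5.5, -0.2], [2.5, -1.4, 15.5, -0.7, 6.5, -0.3], [3, -1.5, 17.5, -0.8, 7, -0.3], [3.5, -1.67, 19.2, -0.85, 7.49, -0.34], [3.5, -1.67, 19.2, -0.85, 7.49, -0.34], [3.5, -1.67, 19.2, -0.85, 7.49, -0.34], [3.5, -1.67, 19.2, -0.85, 7.49, -0.34]]], jaw=0)

```text
time_s: 1.15
position: [0.6283, 0.3086, 0.1673]
tool_rot: [[-0.683, 0.259, 0.683], [0.183, 0.966, -0.183], [-0.707, 0.0, -0.708]]
ft_force: [1.2, -0.4, 0.4]
grip_width: 0.0855
```

```bash
python3 - <<'E'
from h import *
d=grab('wrist','w1'); s=sensors.observe(); print(s['q'].round(1))
im=cv2.imread('pics/w1.png'); cv2.imwrite('pics/w1b.png',cv2.resize(im,(768,576),interpolation=cv2.INTER_CUBIC))
E
```

```text
[ 10.2  60.2  24.4  25.3 134.7 -52.9]
```

View pics/w1b.png

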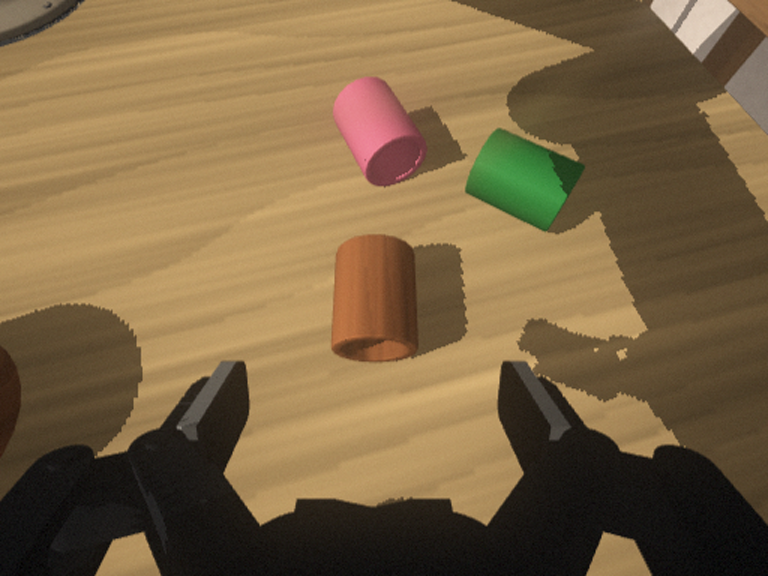

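Wrist view: beaker at (375,298), mouth end toward the gripper, nearly aligned with the jaws. Refine the fit.

```bash
python3 - <<'E'
from fit import *; from nav import *
d=load('w1'); box=(212,148,288,246)
x,f=fit([d],[box],'small',[.5325,.335,-.26],True); print(x,f)
s=load('scene0'); print(fit([s,d],[(322,179,346,206),box],'small',[.5325,.335,-.2],True))
mk=mask(d,box); v,u=np.where(mk); print(u.min(),u.max(),v.min(),v.max())
for y in(x[2],):
    m,Rt=lying(y); c=np.array([*x[:2],.029]); g=c+.008*m
    delta(g-Rt[:,0]*.006,Rt); delta(g-Rt[:,0]*.126,Rt)
E
```

```text
[ 0.53354582  0.33595971 -0.27044415] 0.1388833039631947
(array([ 0.53386829,  0.3345836 , -0.25294133]), np.float64(0.2441000977088844))
220 287 156 242
shift [6.25 0.15 1.15] turn [ 0.02 -0.02  0.04] mm 159 deg 0
shift [1.45 0.14 1.13] turn [ 0.02 -0.02  0.04] mm 46 deg 0
```

```bash
python3 - <<'E'
from fit import *; from nav import *
import fit as F
d=load('w1'); im=d['img'].astype(int); print(d['cx'],d['cy'])
for v in (170,200,225):
    print(v,[(u,round(im[v,u,0]/im[v,u,1],2)) for u in list(range(218,228))+list(range(272,288,2))])
m0=((im[...,0]>1.4*im[...,1])).astype(np.uint8)
def mk(dd,b):
    o=np.zeros_like(m0); o[b[1]:b[3],b[0]:b[2]]=m0[b[1]:b[3],b[0]:b[2]]
    n,l,st,_=cv2.connectedComponentsWithStats(o);o=(l==1+np.argmax(st[1:,4])).astype(np.uint8)
    c,_=cv2.findContours(o,0,1); h=cv2.convexHull(np.vstack(c)); cv2.fillPoly(o,[h],1); return o
F.mask=mk
x,f=fit([d],[(212,148,288,246)],'small',[.5325,.335,-.26],True); print(x,f)
m,Rt=lying(x[2]); c=np.array([*x[:2],.029]); g=c+.008*m
delta(g-Rt[:,0]*.006,Rt)
E
```

```text
248.56497951713146 186.82067882231547
170 [(218, np.float64(1.24)), (219, np.float64(1.23)), (220, np.float64(1.22)), (221, np.float64(1.23)), (222, np.float64(1.23)), (223, np.float64(1.27)), (224, np.float64(1.56)), (225, np.float64(1.61)), (226, np.float64(1.62)), (227, np.float64(1.62)), (272, np.float64(1.54)), (274, np.float64(1.63)), (276, np.float64(1.34)), (278, np.float64(1.26)), (280, np.float64(1.27)), (282, np.float64(1.25)), (284, np.float64(1.28)), (286, np.float64(1.27))]
200 [(218, np.float64(1.25)), (219, np.float64(1.23)), (220, np.float64(1.22)), (221, np.float64(1.23)), (222, np.float64(1.45)), (223, np.float64(1.62)), (224, np.float64(1.64)), (225, np.float64(1.62)), (226, np.float64(1.65)), (227, np.float64(1.65)), (272, np.float64(1.63)), (274, np.float64(1.61)), (276, np.float64(1.54)), (278, np.float64(1.28)), (280, np.float64(1.27)), (282, np.float64(1.28)), (284, np.float64(1.29)), (286, np.float64(1.26))]
225 [(218, np.float64(1.24)), (219, np.float64(1.24)), (220, np.float64(1.24)), (221, np.float64(1.57)), (222, np.float64(1.6)), (223, np.float64(1.62)), (224, np.float64(1.62)), (225, np.float64(1.63)), (226, np.float64(1.59)), (227, np.float64(1.61)), (272, np.float64(1.55)), (274, np.float64(1.56)), (276, np.float64(1.58)), (278, np.float64(1.41)), (280, np.float64(1.27)), (282, np.float64(1.3)), (284, np.float64(1.28)), (286, np.float64(1.24))]
[ 0.5328325   0.3355345  -0.26835807] 0.032872815928484345
shift [6.27 0.13 1.13] turn [ 0.   -0.02  0.02] mm 159 deg 0
```

Request:
arm_command(plan=[[[1, 0.1, 1.1, 0, 0, 0], [2.5, 0.1, 1.1, 0, 0, 0], [4, 0.1, 1.1, 0, 0, 0], [5, 0.1, 1.1, 0, 0, 0], [5.8, 0.1, 1.1, 0, 0, 0], [6.2, 0.1, 1.1, 0, 0, 0], [6.2, 0.1, 1.1, 0, 0, 0], [6.2, 0.1, 1.1, 0, 0, 0]]])

```text
time_s: 2.0
position: [0.5407, 0.3361, 0.0402]
tool_rot: [[-0.682, 0.258, 0.685], [0.183, 0.966, -0.181], [-0.708, 0.002, -0.706]]
ft_force: [-0.1, 0.2, -0.3]
grip_width: 0.0851
```

Request:
arm_command(plan=[[[0, 0, 0, 0, 0, 0], [0, 0, 0, 0, 0, 0], [0, 0, 0, 0, 0, 0], [0, 0, 0, 0, 0, 0], [0, 0, 0, 0, 0, 0], [0, 0, 0, 0, 0, 0], [0, 0, 0, 0, 0, 0], [0, 0, 0, 0, 0, 0]]], jaw=1, newtons=40)

```text
time_s: 2.8
position: [0.5406, 0.336, 0.0405]
tool_rot: [[-0.681, 0.258, 0.685], [0.183, 0.966, -0.181], [-0.709, 0.002, -0.706]]
ft_force: [2.8, -2.0, 4.7]
grip_width: 0.0576
```

Request:
arm_command(plan=[[[-0.7, 0, -0.7, 0, 0, 0], [-1.5, 0, -1.5, 0, 0, 0], [-2.3, 0, -2.3, 0, -0.8, 0], [-2.8, 0, -2.8, 0, -1.8, 0], [-2.8, 0, -2.8, 0, -3, 0], [-2.8, 0, -2.8, 0, -4.2, 0], [-2.8, 0, -2.8, 0, -5.4, 0], [-2.8, 0, -2.8, 0, -6.6, 0], [-2.8, 0, -2.8, 0, -7.5, 0], [-2.8, 0, -2.8, 0, -7.5, 0]]])

```text
time_s: 3.8
position: [0.5382, 0.3369, 0.1391]
tool_rot: [[0.001, 0.255, 0.967], [0.001, 0.967, -0.255], [-1.0, 0.001, 0.001]]
ft_force: [-0.2, -0.6, -0.8]
grip_width: 0.0576
```

Request:
arm_command(plan=[[[0, 0, 0, 0, -1, 0], [0, 0, 0, 0, -2.2, 0], [0, 0, 0, 0, -3.4, 0], [0, 0, 0, 0, -4.6, 0], [0, 0, 0, 0, -5.8, 0], [0, 0, 0, 0, -7, 0], [0, 0, 0, 0, -7.5, 0], [0, 0, 0, 0, -7.5, 0], [0, 0, 0, 0, -7.5, 0]]])

```text
time_s: 4.7
position: [0.5405, 0.3358, 0.1384]
tool_rot: [[0.682, 0.259, 0.684], [-0.183, 0.966, -0.184], [-0.708, 0.0, 0.706]]
ft_force: [0.9, 0.5, -2.0]
grip_width: 0.0573
```

```bash
python3 - <<'E'
from nav import *
s=sensors.observe(); print(s['q'].round(1),s['ft_force'].round(1),s['grip_width'])
# beaker in tool at grasp
Rg=np.array([[-.681,.258,.685],[.183,.966,-.181],[-.709,.002,-.706]]); pg=np.array([.5406,.336,.0405])
m=np.array([np.cos(-.268),np.sin(-.268),0]); B=np.array([.5328,.3355,.029])-.037*m
bt=Rg.T@(B-pg); mt=Rg.T@m; np.savez('grasp.npz',bt=bt,mt=mt)
print('axis',s['tool_rot']@mt,'base',s['position']+s['tool_rot']@bt)
d=grab('side','side1'); im=cv2.imread('pics/side1.png'); u,v=proj(d,s['position'])[0].astype(int)
a=cv2.resize(im[v-60:v+60,u-60:u+60],(500,500),interpolation=cv2.INTER_CUBIC); cv2.imwrite('pics/side1b.png',a)
E
```

```text
[ 32.1  32.6  91.  -57.9  37.7  -1.1] [ 0.9  0.5 -2. ] 0.05725746507846083
axis [ 0.00204199 -0.00797678  0.99957765] base [0.55083922 0.33064787 0.09393753]
```

View pics/side1b.png

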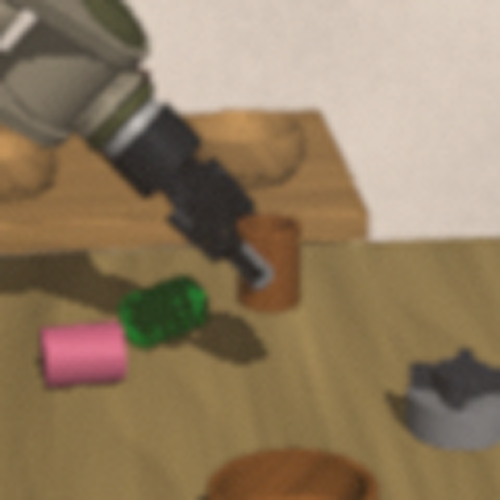

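Side view: beaker at (270,262) hangs upright in the jaws, clear of all else. Lower.

Request:
arm_command(plan=[[[0.6, 0, -0.6, 0, 0, 0], [1.2, 0, -1.2, 0, 0, 0], [1.7, 0, -1.7, 0, 0, 0], [2.1, 0, -2.1, 0, 0, 0], [2.3, 0, -2.3, 0, 0, 0], [2.4, 0, -2.4, 0, 0, 0], [2.4, 0, -2.4, 0, 0, 0], [2.4, 0, -2.4, 0, 0, 0]]])

```text
time_s: 5.55
position: [0.5404, 0.3362, 0.0547]
tool_rot: [[0.684, 0.258, 0.682], [-0.181, 0.966, -0.183], [-0.706, 0.002, 0.708]]
ft_force: [0.0, 0.8, -1.3]
grip_width: 0.0574
```

Request:
arm_command(plan=[[[0.04, 0, -0.04, 0, 0, 0], [0.08, 0, -0.08, 0, 0, 0], [0.12, 0, -0.12, 0, 0, 0], [0.12, 0, -0.12, 0, 0, 0]]])

```text
time_s: 5.95
position: [0.5399, 0.3362, 0.0495]
tool_rot: [[0.684, 0.257, 0.683], [-0.181, 0.966, -0.183], [-0.707, 0.001, 0.707]]
ft_force: [-0.8, 0.2, 0.1]
grip_width: 0.0569
```

Request:
arm_command(plan=[[[0.03, 0, -0.03, 0, 0, 0], [0.06, 0, -0.06, 0, 0, 0], [0.06, 0, -0.06, 0, 0, 0]]])

```text
time_s: 6.25
position: [0.5399, 0.3362, 0.0473]
tool_rot: [[0.684, 0.257, 0.683], [-0.181, 0.966, -0.183], [-0.707, 0.001, 0.707]]
ft_force: [-0.0, 0.7, -0.1]
grip_width: 0.0572
```

Request:
arm_command(plan=[[[0.03, 0, -0.03, 0, 0, 0], [0.06, 0, -0.06, 0, 0, 0], [0.06, 0, -0.06, 0, 0, 0]]])

```text
time_s: 6.55
position: [0.54, 0.3363, 0.046]
tool_rot: [[0.685, 0.257, 0.682], [-0.181, 0.966, -0.183], [-0.706, 0.001, 0.708]]
ft_force: [-2.3, -0.5, 4.5]
grip_width: 0.0575
```

Request:
arm_command(plan=[[[0, 0, 0, 0, 0, 0], [0, 0, 0, 0, 0, 0], [0, 0, 0, 0, 0, 0], [0, 0, 0, 0, 0, 0], [0, 0, 0, 0, 0, 0], [0, 0, 0, 0, 0, 0]]], jaw=0)

```text
time_s: 7.15
position: [0.54, 0.3362, 0.0453]
tool_rot: [[0.684, 0.257, 0.683], [-0.181, 0.966, -0.183], [-0.707, 0.001, 0.707]]
ft_force: [1.0, 0.3, -0.4]
grip_width: 0.0856
```

Request:
arm_command(plan=[[[-0.5, 0, 0, 0, 0, 0], [-1.5, 0, 0, 0, 0, 0], [-2.5, 0, 0, 0, 0, 0], [-4, 0, 0, 0, 0, 0], [-5.5, 0, 0, 0, 0, 0], [-6, 0, 0, 0, 0, 0], [-6, 0, 0, 0, 0, 0]]])

```text
time_s: 7.85
position: [0.4366, 0.3642, 0.1529]
tool_rot: [[0.686, 0.256, 0.682], [-0.179, 0.967, -0.183], [-0.706, 0.003, 0.708]]
ft_force: [-0.6, 0.3, -0.2]
grip_width: 0.0855
```

```bash
python3 - <<'E'
from fit import *; from nav import *
s=sensors.observe(); print(s['position'],s['grip_width'])
a=grab('scene','scene2'); b=grab('side','side2'); d=grab('wrist','w2'); out=[]
for n,x,p in(('scene2',a,[.551,.331,.037]),('side2',b,[.551,.331,.037])):
    im=cv2.imread(f'pics/{n}.png'); u,v=proj(x,np.array(p))[0].astype(int); out.append(cv2.resize(im[v-40:v+40,u-40:u+40],(400,400),interpolation=cv2.INTER_CUBIC))
cv2.imwrite('pics/c2.png',np.hstack(out))
bx=[]
for x in(a,b):
    u,v=proj(x,np.array([.551,.331,.037]))[0].astype(int); bx.append((u-18,v-22,u+18,v+22))
for i in ([a],[bx[0]]),([b],[bx[1]]),([a,b],bx): print(*fit(*i,'small',[.551,.331]))
E
```

```text
[0.43659701 0.36415807 0.15290671] 0.08546307946211694
[0.54804277 0.33329992] 0.09593940669051126
[0.55192217 0.3345729 ] 0.03797468354430378
[0.55156644 0.33116889] 0.1479756308519019
```

View pics/c2.png

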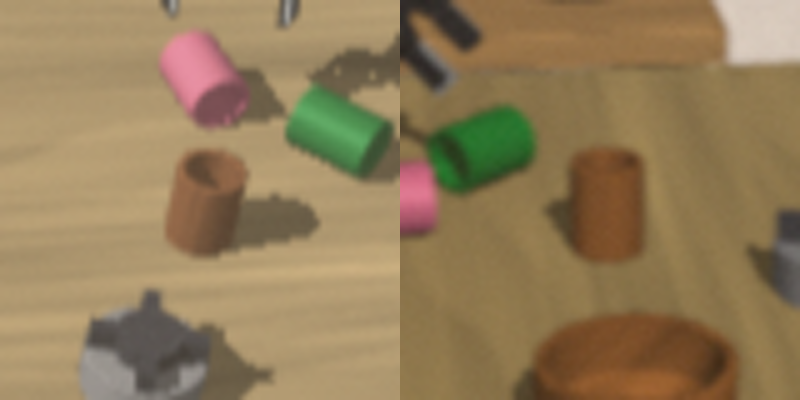

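Beaker stands upright at about (0.550, 0.333), crops (205,200) left and (607,205) right. Now to the medium bowl.

```bash
python3 - <<'E'
from nav import *
delta([.52,.06,.22],frame(-Z,[0,1,0]))
E
```

```text
shift [  2.49 -10.86   6.43] turn [-2.36  7.45  0.98] mm 322 deg 47
```

Request:
arm_command(plan=[[[-0.8, -1.4, 1.2, -0.3, 0.9, 0.1], [-0.6, -3, 2.4, -0.6, 2, 0.2], [0, -4.6, 3.4, -0.9, 3.2, 0.4], [0.7, -6.2, 4.2, -1.3, 4.4, 0.6], [1.3, -7.8, 5, -1.7, 5.5, 0.7], [1.9, -9.3, 5.8, -2, 6.5, 0.9], [2.5, -10.9, 6.4, -2.36, 7.45, 0.98], [2.5, -10.9, 6.4, -2.36, 7.45, 0.98], [2.5, -10.9, 6.4, -2.36, 7.45, 0.98], [2.5, -10.9, 6.4, -2.36, 7.45, 0.98]]], jaw=0.5)

```text
time_s: 9.0
position: [0.5217, 0.0533, 0.2189]
tool_rot: [[0.0, 0.008, 1.0], [-0.0, 1.0, -0.008], [-1.0, -0.0, 0.0]]
ft_force: [0.1, 0.7, 0.3]
grip_width: 0.0428
```

```bash
cat > wfit.py <<'E'
from fit import *; from nav import *
import fit as F
def mk(d,b):
    im=d['img'].astype(float); m=((im[...,0]>1.4*im[...,1])&(im[...,0]>30)).astype(np.uint8)
    o=np.zeros_like(m); o[b[1]:b[3],b[0]:b[2]]=m[b[1]:b[3],b[0]:b[2]]
    n,l,st,_=cv2.connectedComponentsWithStats(o); o=(l==1+np.argmax(st[1:,4])).astype(np.uint8)
    c,_=cv2.findContours(o,0,1); cv2.fillPoly(o,[cv2.convexHull(np.vstack(c))],1); return o
def over(d,P,tag):
    im=cv2.cvtColor(np.array(d['img']),cv2.COLOR_RGB2BGR); im=cv2.resize(im,(768,576))
    for u,v in proj(d,P)*1.5: cv2.circle(im,(int(u),int(v)),1,(255,255,0),-1)
    cv2.imwrite(f'pics/{tag}.png',im)
E
python3 - <<'E'
from wfit import *
F.mask=mk; d=grab('wrist','w3')
x,f=fit([d],[(0,0,512,384)],'medium',[.54,.03]); print(x,f)
over(d,pts('medium',x),'w3o'); s=sensors.observe(); print(s['position'],s['q'].round(1))
delta([x[0],x[1]+.062,.15],frame(-Z,[0,1,0])); delta([x[0],x[1]+.062,.058],frame(-Z,[0,1,0]))
E
```

```text
[0.53945171 0.03043285] 0.019713573921192773
[0.52041007 0.05597118 0.21866866] [ -6.8  21.   82.2   0.   76.8 -96.5]
shift [2.75 1.46 0.75] turn [-0.06 -0.01 -0.01] mm 80 deg 0
shift [6.43 1.46 0.76] turn [-0.06 -0.01 -0.01] mm 166 deg 0
```

View pics/w3o.png

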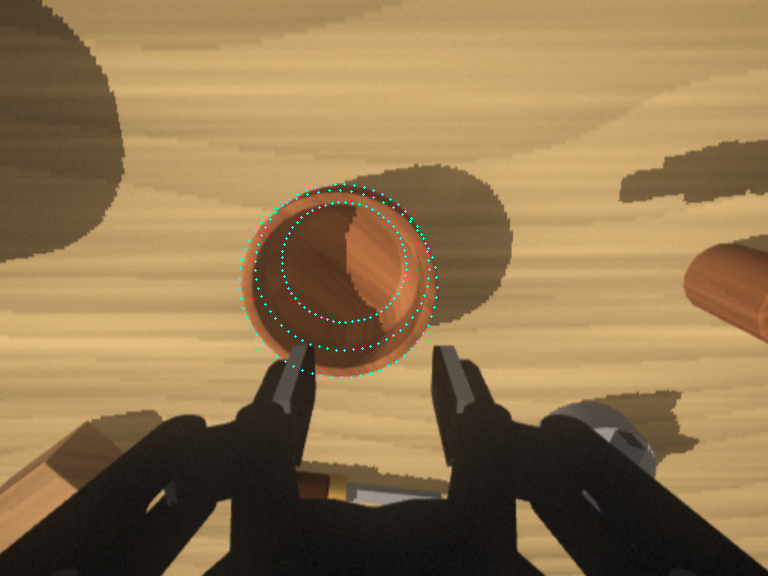

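Wrist view: bowl at (340,285), fit agrees within ~2 mm; jaws at (310..435, 350). Descend over the +y rim.

Request:
arm_command(plan=[[[0.5, 0.6, 0.4, 0, 0, 0], [1.5, 1.2, 0.7, 0, 0, 0], [3, 1.46, 0.77, 0, 0, 0], [4.3, 1.46, 0.77, 0, 0, 0], [5.4, 1.46, 0.77, 0, 0, 0], [6.1, 1.46, 0.77, 0, 0, 0], [6.4, 1.46, 0.77, 0, 0, 0], [6.4, 1.46, 0.77, 0, 0, 0], [6.4, 1.46, 0.77, 0, 0, 0]]])

```text
time_s: 9.95
position: [0.5389, 0.0965, 0.0608]
tool_rot: [[0.002, -0.001, 1.0], [0.001, 1.0, 0.001], [-1.0, 0.001, 0.002]]
ft_force: [-0.1, 1.1, 0.2]
grip_width: 0.0427
```

Request:
arm_command(plan=[[[0, 0, 0, 0, 0, 0], [0, 0, 0, 0, 0, 0], [0, 0, 0, 0, 0, 0], [0, 0, 0, 0, 0, 0], [0, 0, 0, 0, 0, 0], [0, 0, 0, 0, 0, 0], [0, 0, 0, 0, 0, 0], [0, 0, 0, 0, 0, 0]]], jaw=1, newtons=60)

```text
time_s: 10.75
position: [0.539, 0.096, 0.0611]
tool_rot: [[0.003, -0.0, 1.0], [0.001, 1.0, 0.0], [-1.0, 0.001, 0.003]]
ft_force: [-0.9, -1.4, 5.8]
grip_width: 0.0088
```

Request:
arm_command(plan=[[[-0.3, 0, 0, 0, 0, 0], [-1, 0, 0, 0, 0, 0], [-2, 0, 0, 0, 0, 0], [-3.2, 0, 0, 0, 0, 0], [-4.4, 0, 0, 0, 0, 0], [-5, 0, 0, 0, 0, 0], [-5.2, 0, 0, 0, 0, 0], [-5.2, 0, 0, 0, 0, 0]]])

```text
time_s: 11.55
position: [0.5384, 0.0961, 0.1904]
tool_rot: [[0.002, -0.0, 1.0], [0.001, 1.0, 0.0], [-1.0, 0.001, 0.002]]
ft_force: [-0.5, -0.6, -3.2]
grip_width: 0.0086
```

```bash
python3 - <<'E'
from wfit import *
s=sensors.observe(); print(s['position'],s['ft_force'],s['wrist_torque'],s['grip_width'])
b=grab('side','side3'); a=grab('scene','scene3'); P=s['position']+[0,-.062,-.028]; out=[]
for n,d in (('scene3',a),('side3',b)):
    im=cv2.imread(f'pics/{n}.png'); u,v=proj(d,P)[0].astype(int); out.append(cv2.resize(im[v-40:v+40,u-40:u+40],(400,400),interpolation=cv2.INTER_CUBIC))
cv2.imwrite('pics/c3.png',np.hstack(out))
delta([.448,-.312+.062,s['position'][2]],frame(-Z,[0,1,0]))
E
```

```text
[0.5383697  0.09610687 0.19043243] [-0.48752871 -0.5640574  -3.17796436] [ 0.14703985  0.02697586 -0.01432328] 0.008622420105617302
shift [ -0.07 -13.84  -3.61] turn [ 0.   -0.   -0.01] mm 358 deg 0
```

View pics/c3.png

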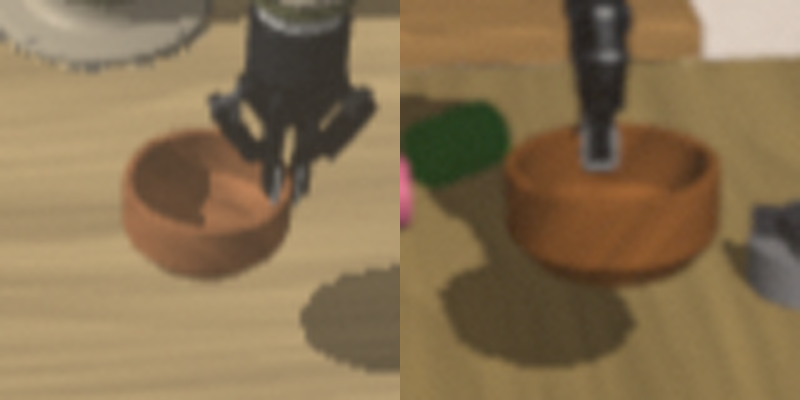

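Bowl is held level by the rim (fingers at (285,185) left, (600,150) right). Carry it over the large bowl.

Request:
arm_command(plan=[[[0, -0.6, -0.2, 0, 0, 0], [0, -1.8, -0.5, 0, 0, 0], [0, -3.4, -0.9, 0, 0, 0], [0, -5, -1.3, 0, 0, 0], [0, -6.8, -1.8, 0, 0, 0], [0, -8.6, -2.3, 0, 0, 0], [0, -10.4, -2.7, 0, 0, 0], [0, -12, -3.1, 0, 0, 0], [0, -13.2, -3.4, 0, 0, 0], [0, -13.8, -3.6, 0, 0, 0]]])

```text
time_s: 12.65
position: [0.4472, -0.2516, 0.1888]
tool_rot: [[0.0, 0.002, 1.0], [0.002, 1.0, -0.002], [-1.0, 0.002, 0.0]]
ft_force: [1.1, 0.1, -3.0]
grip_width: 0.0086
```

Request:
arm_command(plan=[[[0, 0, 0, 0, 0, 0], [0, 0, 0, 0, 0, 0], [0, 0, 0, 0, 0, 0]]])

```text
time_s: 12.95
position: [0.4488, -0.2478, 0.1895]
tool_rot: [[0.001, -0.002, 1.0], [0.002, 1.0, 0.002], [-1.0, 0.002, 0.001]]
ft_force: [-0.2, 0.3, -1.8]
grip_width: 0.0084
```

```bash
python3 - <<'E'
from wfit import *
s=sensors.observe(); print(s['position'],s['ft_force'],s['grip_width'])
d=grab('wrist','w4'); L=pts('large',[.448,-.3122]); p=s['position']; R0=s['tool_rot']
Mb=pts('medium',[p[0],p[1]-.062],z=p[2]-.0611)
over(d,np.vstack([L[120:],Mb[120:]]),'w4o')
E
```

```text
[ 0.44875775 -0.2477845   0.18952295] [-0.18529297  0.28777925 -1.78089081] 0.008439344273589567
```

View pics/w4o.png

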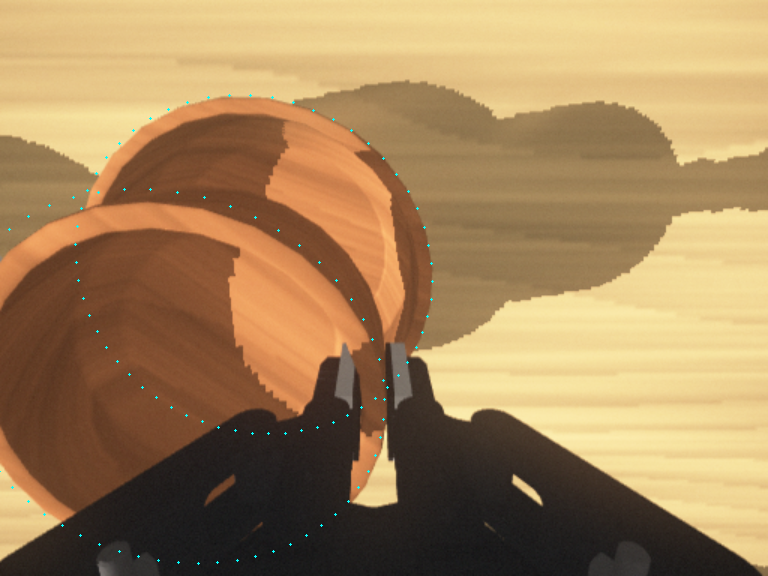

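```bash
python3 - <<'E'
from wfit import *
from scipy.optimize import least_squares
s=sensors.observe(); p=s['position']; d=load('w4')
O=np.array([(2,283),(88,208),(130,203),(200,210),(270,237),(330,283),(370,330),(60,520)])/1.5
def rim(x):
    c=np.array([x[0],-.062,.0009+x[2]]); r=np.radians(x[1])
    a=np.linspace(0,2*np.pi,721); q=c+np.c_[.066*np.cos(a),.066*np.sin(a),0*a]
    return p+R.from_euler('x',r).apply(q)
def res(x):
    uv=proj(d,rim(x)); return np.r_[np.linalg.norm(O[:,None]-uv[None],axis=2).min(1), x[2]/.003, x[0]/.005]
for x0 in([0,0,0],[0,4,0]):
    r=least_squares(res,x0,x_scale=[.01,3,.01],diff_step=1e-3); print(r.x,res(r.x).round(1))
print(s['wrist_torque'])
E
```

```text
[ 0.00475822  0.14541372 -0.00490412] [ 5.9  3.3  1.7  0.4  0.6  0.6  3.2  3.1 -1.6  1. ]
[ 0.00470262  0.35299484 -0.00467899] [ 5.8  3.1  1.6  0.4  0.6  0.6  3.2  3.5 -1.6  0.9]
[ 0.17241238  0.00322551 -0.02539107]
```

Large bowl overlay matches its rim; the carried bowl is nearly level, within ~4 mm of centre. Lower.

Request:
arm_command(plan=[[[0.3, -0.1, -0.1, 0, 0, 0], [1, -0.1, -0.1, 0, 0, 0], [1.8, -0.1, -0.1, 0, 0, 0], [2.6, -0.1, -0.1, 0, 0, 0], [3.3, -0.1, -0.1, 0, 0, 0], [3.9, -0.1, -0.1, 0, 0, 0], [4.2, -0.1, -0.1, 0, 0, 0], [4.35, -0.1, -0.1, 0, 0, 0], [4.4, -0.1, -0.1, 0, 0, 0], [4.4, -0.1, -0.1, 0, 0, 0]]])

```text
time_s: 14.0
position: [0.4465, -0.2515, 0.0801]
tool_rot: [[0.002, -0.001, 1.0], [0.001, 1.0, 0.001], [-1.0, 0.001, 0.002]]
ft_force: [0.6, -0.5, -2.5]
grip_width: 0.009
```

Request:
arm_command(plan=[[[0.05, 0, 0, 0, 0, 0], [0.1, 0, 0, 0, 0, 0], [0.15, 0, 0, 0, 0, 0], [0.15, 0, 0, 0, 0, 0]]])

```text
time_s: 14.4
position: [0.4463, -0.2513, 0.0758]
tool_rot: [[0.001, -0.0, 1.0], [0.001, 1.0, 0.0], [-1.0, 0.001, 0.001]]
ft_force: [-0.1, -0.2, -2.7]
grip_width: 0.0089
```

Request:
arm_command(plan=[[[0.04, 0, 0, 0, 0, 0], [0.08, 0, 0, 0, 0, 0], [0.08, 0, 0, 0, 0, 0]]])

```text
time_s: 14.7
position: [0.4463, -0.2513, 0.0738]
tool_rot: [[0.001, -0.0, 1.0], [0.001, 1.0, 0.0], [-1.0, 0.001, 0.001]]
ft_force: [0.2, 0.4, -2.4]
grip_width: 0.0087
```

Expected contact near z 0.069; continue creeping.

Request:
arm_command(plan=[[[0.04, 0, 0, 0, 0, 0], [0.08, 0, 0, 0, 0, 0], [0.08, 0, 0, 0, 0, 0]]])

```text
time_s: 15.0
position: [0.4463, -0.2513, 0.0718]
tool_rot: [[0.001, -0.0, 1.0], [0.001, 1.0, 0.0], [-1.0, 0.001, 0.001]]
ft_force: [-0.6, -0.5, -2.3]
grip_width: 0.0084
```

Request:
arm_command(plan=[[[0.04, 0, 0, 0, 0, 0], [0.08, 0, 0, 0, 0, 0], [0.08, 0, 0, 0, 0, 0]]])

```text
time_s: 15.3
position: [0.4463, -0.2513, 0.0698]
tool_rot: [[0.001, -0.0, 1.0], [0.001, 1.0, 0.0], [-1.0, 0.001, 0.001]]
ft_force: [0.6, -0.2, -3.0]
grip_width: 0.0083
```

Request:
arm_command(plan=[[[0.03, 0, 0, 0, 0, 0], [0.06, 0, 0, 0, 0, 0], [0.06, 0, 0, 0, 0, 0]]])

```text
time_s: 15.6
position: [0.4464, -0.2513, 0.0692]
tool_rot: [[0.002, -0.001, 1.0], [0.001, 1.0, 0.001], [-1.0, 0.001, 0.002]]
ft_force: [-1.8, 2.8, 6.2]
grip_width: 0.0087
```

Request:
arm_command(plan=[[[0.02, 0, 0, 0, 0, 0], [0.04, 0, 0, 0, 0, 0], [0.04, 0, 0, 0, 0, 0]]])

```text
time_s: 15.9
position: [0.4464, -0.2512, 0.0691]
tool_rot: [[0.002, -0.001, 1.0], [0.0, 1.0, 0.001], [-1.0, 0.0, 0.002]]
ft_force: [-4.7, 4.4, 16.9]
grip_width: 0.0089
```

Request:
arm_command(plan=[[[-0.03, 0, 0, 0, 0, 0], [-0.03, 0, 0, 0, 0, 0]]])

```text
time_s: 16.1
position: [0.4464, -0.2513, 0.0692]
tool_rot: [[0.002, -0.001, 1.0], [0.0, 1.0, 0.001], [-1.0, 0.0, 0.002]]
ft_force: [-2.0, 1.8, 10.6]
grip_width: 0.0086
```

Request:
arm_command(plan=[[[0, 0, 0, 0, 0, 0], [0, 0, 0, 0, 0, 0], [0, 0, 0, 0, 0, 0], [0, 0, 0, 0, 0, 0], [0, 0, 0, 0, 0, 0]]], jaw=0.8)

```text
time_s: 16.6
position: [0.4463, -0.2514, 0.0681]
tool_rot: [[0.001, -0.0, 1.0], [0.001, 1.0, 0.0], [-1.0, 0.001, 0.001]]
ft_force: [-0.3, 0.3, 0.6]
grip_width: 0.0168
```

Request:
arm_command(plan=[[[-0.2, 0, 0, 0, 0, 0], [-0.6, 0, 0, 0, 0, 0], [-1.2, 0, 0, 0, 0, 0], [-2.2, 0, 0, 0, 0, 0], [-3.5, 0, 0, 0, 0, 0], [-5, 0, 0, 0, 0, 0], [-6, 0, 0, 0, 0, 0], [-6, 0, 0, 0, 0, 0], [-6, 0, 0, 0, 0, 0]]])

```text
time_s: 17.5
position: [0.446, -0.2514, 0.2187]
tool_rot: [[0.002, -0.0, 1.0], [0.0, 1.0, 0.0], [-1.0, 0.0, 0.002]]
ft_force: [0.5, -0.7, -0.9]
grip_width: 0.0172
```

```bash
python3 - <<'E'
from wfit import *
s=sensors.observe(); print(s['position'],s['ft_force'])
a=grab('scene','scene5'); b=grab('side','side5'); d=grab('wrist','w5')
L=pts('large',[.448,-.3122]); M_=pts('medium',[.4463,-.3133],z=.008)
out=[]
for n,x in (('scene5',a),('side5',b)):
    im=cv2.imread(f'pics/{n}.png'); u,v=proj(x,np.array([.448,-.312,.04]))[0].astype(int); o=cv2.resize(im[v-50:v+50,u-50:u+50],(400,400),interpolation=cv2.INTER_CUBIC)
    for P,c in((L[120:],(255,255,0)),(M_[120:],(0,255,255))):
        for q in (proj(x,P)-[u-50,v-50]+.5)*4: cv2.circle(o,tuple(int(t) for t in q),1,c,-1)
    out.append(o)
cv2.imwrite('pics/c5.png',np.hstack(out))
delta([.550,.333,.22],frame(-Z,[0,1,0]))
E
```

```text
[ 0.44596802 -0.25135902  0.21867841] [ 0.51784039 -0.69053201 -0.94655603]
shift [-0.05 23.37  4.18] turn [ 0.   -0.   -0.02] mm 593 deg 0
```

View pics/c5.png

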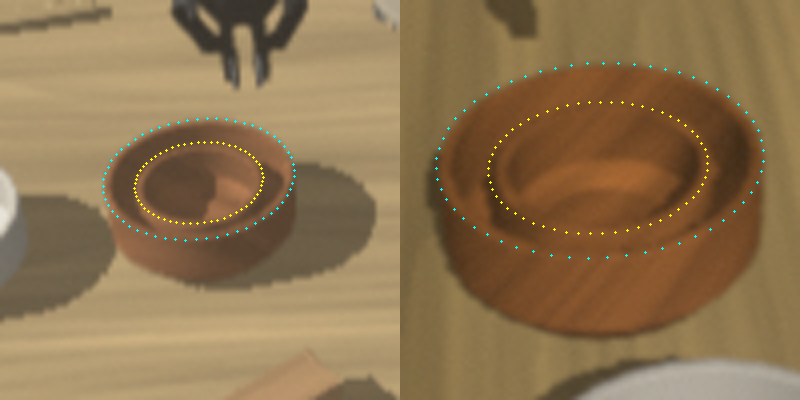

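Medium sits inside the large, concentric to a few mm and level, large unmoved. Now the beaker.

Request:
arm_command(plan=[[[0, 1.5, 0.2, 0, 0, 0], [0, 3.3, 0.5, 0, 0, 0], [0, 5.2, 0.8, 0, 0, 0], [0, 7.1, 1.1, 0, 0, 0], [0, 9, 1.4, 0, 0, 0], [0, 10.9, 1.7, 0, 0, 0], [0, 12.8, 2, 0, 0, 0], [0, 14.7, 2.2, 0, 0, 0], [0, 16.6, 2.4, 0, 0, 0], [0, 18.4, 2.7, 0, 0, 0]]], jaw=0)

```text
time_s: 18.65
position: [0.5128, 0.2107, 0.2179]
tool_rot: [[-0.0, -0.001, 1.0], [0.001, 1.0, 0.001], [-1.0, 0.001, -0.0]]
ft_force: [0.7, -0.9, 0.4]
grip_width: 0.0849
```

Request:
arm_command(plan=[[[0, 1.6, 0.1, 0, 0, 0], [0, 3, 0.2, 0, 0, 0], [0, 4.2, 0.3, 0, 0, 0], [0, 4.8, 0.4, 0, 0, 0], [0, 4.9, 0.4, 0, 0, 0], [0, 4.9, 0.4, 0, 0, 0], [0, 4.9, 0.4, 0, 0, 0]]])

```text
time_s: 19.35
position: [0.5233, 0.3301, 0.2186]
tool_rot: [[0.001, 0.0, 1.0], [0.001, 1.0, -0.0], [-1.0, 0.001, 0.001]]
ft_force: [-1.2, -0.1, 0.4]
grip_width: 0.0856
```

```bash
python3 - <<'E'
from wfit import *
F.mask=mk; d=grab('wrist','w6'); u,v=proj(d,np.array([.55,.333,.04]))[0].astype(int)
x,f=fit([d],[(max(u-85,0),max(v-85,0),u+85,min(v+85,384))],'small',[.55,.333]); print(x,f)
s=sensors.observe(); print(s['position'],s['q'].round(1)); over(d,pts('small',x),'w6o')
delta([x[0],x[1],.062],frame(-Z,[0,1,0]))
E
```

```text
[0.55088137 0.33346836] 0.036150750091474615
[0.52339124 0.33005516 0.21877767] [ 21.3  30.3  66.4   0.   83.3 -68.7]
shift [6.27 0.13 1.09] turn [-0.01  0.01 -0.01] mm 159 deg 0
```

View pics/w6o.png

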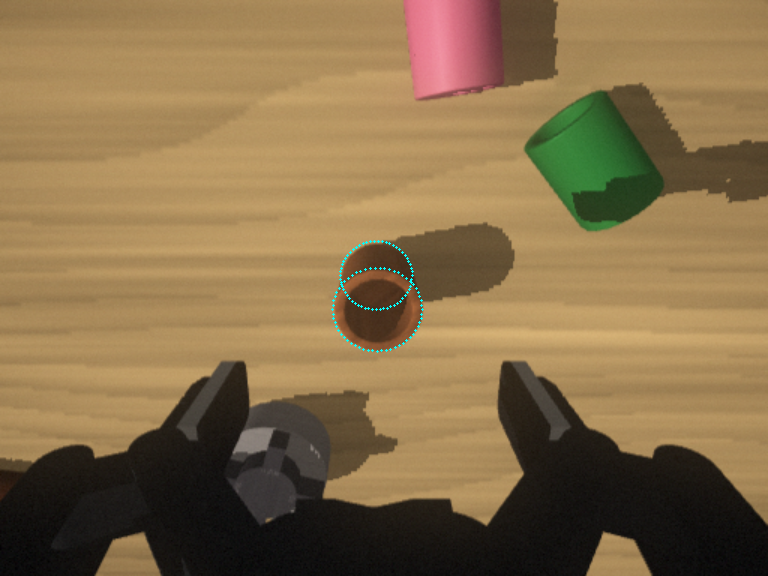

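Beaker stands upright at (0.551, 0.3335), rim fit matches at (377,310); lookalikes untouched. Grasp from above.

Request:
arm_command(plan=[[[0.3, 0.13, 0.5, 0, 0, 0], [0.8, 0.13, 1.1, 0, 0, 0], [2, 0.13, 1.1, 0, 0, 0], [3.4, 0.13, 1.1, 0, 0, 0], [4.6, 0.13, 1.1, 0, 0, 0], [5.5, 0.13, 1.1, 0, 0, 0], [6, 0.13, 1.1, 0, 0, 0], [6.1, 0.13, 1.1, 0, 0, 0], [6.1, 0.13, 1.1, 0, 0, 0]]])

```text
time_s: 20.3
position: [0.5517, 0.3344, 0.0668]
tool_rot: [[0.002, -0.0, 1.0], [0.001, 1.0, 0.0], [-1.0, 0.001, 0.002]]
ft_force: [0.4, -0.6, 0.4]
grip_width: 0.0854
```

Request:
arm_command(plan=[[[0, 0, 0, 0, 0, 0], [0, 0, 0, 0, 0, 0], [0, 0, 0, 0, 0, 0], [0, 0, 0, 0, 0, 0], [0, 0, 0, 0, 0, 0], [0, 0, 0, 0, 0, 0], [0, 0, 0, 0, 0, 0], [0, 0, 0, 0, 0, 0]]], jaw=1, newtons=40)

```text
time_s: 21.1
position: [0.5516, 0.3347, 0.0678]
tool_rot: [[0.004, -0.0, 1.0], [0.002, 1.0, 0.0], [-1.0, 0.002, 0.004]]
ft_force: [0.1, -0.3, 6.3]
grip_width: 0.0562
```

Request:
arm_command(plan=[[[-0.3, 0, 0, 0, 0, 0], [-1, 0, 0, 0, 0, 0], [-2, 0, 0, 0, 0, 0], [-3.2, 0, 0, 0, 0, 0], [-4.6, 0, 0, 0, 0, 0], [-5.6, 0, 0, 0, 0, 0], [-6, 0, 0, 0, 0, 0], [-6, 0, 0, 0, 0, 0]]])

```text
time_s: 21.9
position: [0.551, 0.3344, 0.2175]
tool_rot: [[0.003, -0.0, 1.0], [0.002, 1.0, 0.0], [-1.0, 0.002, 0.003]]
ft_force: [-0.9, 0.7, -1.0]
grip_width: 0.056
```

```bash
python3 - <<'E'
from nav import *
s=sensors.observe(); print(s['position'],s['ft_force'],s['grip_width'])
delta([.447,-.3125,s['position'][2]],frame(-Z,[0,1,0]))
E
```

```text
[0.55095952 0.33436481 0.21746328] [-0.90875762  0.71677092 -0.97355447] 0.05603228882631969
shift [ -0.06 -25.87  -4.17] turn [ 0.    0.03 -0.02] mm 655 deg 0
```

Request:
arm_command(plan=[[[0, -1, -0.2, 0, 0, 0], [0, -2.6, -0.4, 0, 0, 0], [0, -4.4, -0.7, 0, 0, 0], [0, -6.2, -1, 0, 0, 0], [0, -8, -1.3, 0, 0, 0], [0, -9.8, -1.6, 0, 0, 0], [0, -11.6, -1.9, 0, 0, 0], [0, -13.4, -2.2, 0, 0, 0], [0, -15.2, -2.5, 0, 0, 0], [0, -17, -2.8, 0, 0, 0]]])

```text
time_s: 22.9
position: [0.4798, -0.0922, 0.2143]
tool_rot: [[-0.001, -0.0, 1.0], [0.002, 1.0, 0.0], [-1.0, 0.002, -0.001]]
ft_force: [0.5, -1.0, -1.2]
grip_width: 0.0557
```

Request:
arm_command(plan=[[[0, -1.8, -0.3, 0, 0, 0], [0, -3.6, -0.6, 0, 0, 0], [0, -5.4, -0.9, 0, 0, 0], [0, -7, -1.1, 0, 0, 0], [0, -8.2, -1.3, 0, 0, 0], [0, -8.8, -1.4, 0, 0, 0], [0, -8.8, -1.4, 0, 0, 0], [0, -8.8, -1.4, 0, 0, 0], [0, -8.8, -1.4, 0, 0, 0]]])

```text
time_s: 23.8
position: [0.4464, -0.3093, 0.2153]
tool_rot: [[0.001, -0.002, 1.0], [0.002, 1.0, 0.002], [-1.0, 0.002, 0.001]]
ft_force: [-0.4, -0.2, -0.3]
grip_width: 0.0559
```

```bash
python3 - <<'E'
from wfit import *
s=sensors.observe(); p=s['position']; print(p,s['ft_force'],s['grip_width'])
d=grab('wrist','w7'); over(d,np.vstack([pts('medium',[.4463,-.3133],z=.008)[120:],pts('large',[.448,-.3122])[120:],pts('small',p[:2],z=p[2]-.0678)]),'w7o')
E
```

```text
[ 0.44635049 -0.30933952  0.2153461 ] [-0.44407201 -0.23599891 -0.26230134] 0.055948780335307716
```

View pics/w7o.png

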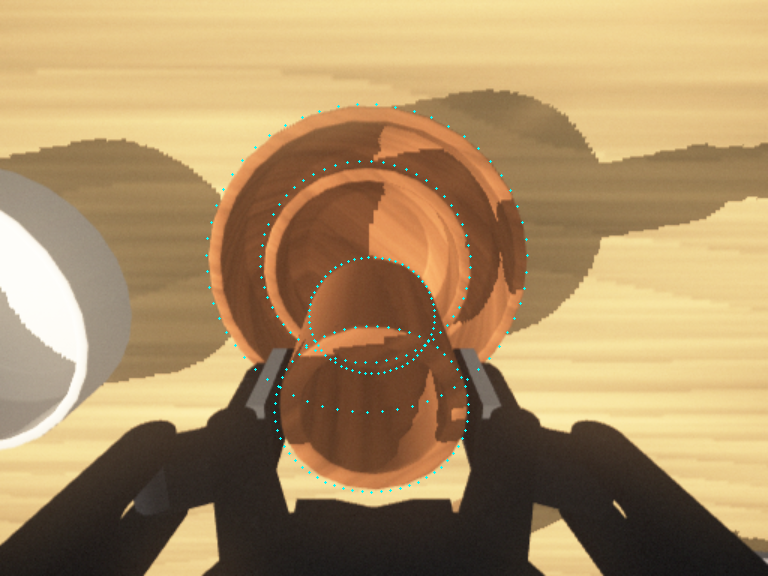

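Beaker is aligned over the medium bowl (rim (368,265)); shift +2 mm x, −3 mm y and lower.

Request:
arm_command(plan=[[[0.3, -0.12, 0.08, 0, 0, 0], [1, -0.12, 0.08, 0, 0, 0], [1.8, -0.12, 0.08, 0, 0, 0], [2.6, -0.12, 0.08, 0, 0, 0], [3.4, -0.12, 0.08, 0, 0, 0], [4, -0.12, 0.08, 0, 0, 0], [4.5, -0.12, 0.08, 0, 0, 0], [4.75, -0.12, 0.08, 0, 0, 0], [4.85, -0.12, 0.08, 0, 0, 0], [4.85, -0.12, 0.08, 0, 0, 0]]])

```text
time_s: 24.85
position: [0.4485, -0.3135, 0.0944]
tool_rot: [[0.002, -0.001, 1.0], [0.001, 1.0, 0.001], [-1.0, 0.001, 0.002]]
ft_force: [-0.2, 0.4, 0.0]
grip_width: 0.0562
```

Request:
arm_command(plan=[[[0.04, 0, 0, 0, 0, 0], [0.08, 0, 0, 0, 0, 0], [0.12, 0, 0, 0, 0, 0], [0.12, 0, 0, 0, 0, 0]]])

```text
time_s: 25.25
position: [0.4483, -0.3136, 0.0914]
tool_rot: [[0.002, -0.0, 1.0], [0.001, 1.0, 0.0], [-1.0, 0.001, 0.002]]
ft_force: [-0.4, 0.0, -0.7]
grip_width: 0.0557
```

Request:
arm_command(plan=[[[0.04, 0, 0, 0, 0, 0], [0.08, 0, 0, 0, 0, 0], [0.08, 0, 0, 0, 0, 0]]])

```text
time_s: 25.55
position: [0.4483, -0.3136, 0.0892]
tool_rot: [[0.001, -0.0, 1.0], [0.001, 1.0, 0.0], [-1.0, 0.001, 0.001]]
ft_force: [-0.1, 0.5, -0.5]
grip_width: 0.0562
```

Request:
arm_command(plan=[[[0.04, 0, 0, 0, 0, 0], [0.08, 0, 0, 0, 0, 0], [0.12, 0, 0, 0, 0, 0], [0.12, 0, 0, 0, 0, 0]]])

```text
time_s: 25.95
position: [0.4483, -0.3136, 0.0862]
tool_rot: [[0.001, -0.0, 1.0], [0.001, 1.0, 0.0], [-1.0, 0.001, 0.001]]
ft_force: [-0.2, 0.1, -0.9]
grip_width: 0.0559
```

Request:
arm_command(plan=[[[0.03, 0, 0, 0, 0, 0], [0.06, 0, 0, 0, 0, 0], [0.06, 0, 0, 0, 0, 0]]])

```text
time_s: 26.25
position: [0.4483, -0.3136, 0.0848]
tool_rot: [[0.001, -0.0, 1.0], [0.001, 1.0, 0.0], [-1.0, 0.001, 0.001]]
ft_force: [-0.2, -0.8, -1.1]
grip_width: 0.0558
```

Request:
arm_command(plan=[[[0.02, 0, 0, 0, 0, 0], [0.04, 0, 0, 0, 0, 0], [0.04, 0, 0, 0, 0, 0]]])

```text
time_s: 26.55
position: [0.4483, -0.3136, 0.0838]
tool_rot: [[0.001, -0.0, 1.0], [0.001, 1.0, 0.0], [-1.0, 0.001, 0.001]]
ft_force: [-0.3, -0.0, -0.7]
grip_width: 0.056
```

Request:
arm_command(plan=[[[0.02, 0, 0, 0, 0, 0], [0.04, 0, 0, 0, 0, 0], [0.04, 0, 0, 0, 0, 0]]])

```text
time_s: 26.85
position: [0.4483, -0.3136, 0.0837]
tool_rot: [[0.002, -0.001, 1.0], [0.001, 1.0, 0.001], [-1.0, 0.001, 0.002]]
ft_force: [-1.7, 2.3, 9.3]
grip_width: 0.0559
```

Request:
arm_command(plan=[[[-0.02, 0, 0, 0, 0, 0], [-0.02, 0, 0, 0, 0, 0], [-0.02, 0, 0, 0, 0, 0], [-0.02, 0, 0, 0, 0, 0], [-0.02, 0, 0, 0, 0, 0]]], jaw=0.2)

```text
time_s: 27.35
position: [0.4483, -0.3136, 0.0833]
tool_rot: [[0.001, -0.0, 1.0], [0.001, 1.0, 0.0], [-1.0, 0.001, 0.001]]
ft_force: [0.1, 0.5, -0.2]
grip_width: 0.0682
```

Request:
arm_command(plan=[[[-0.2, 0, 0, 0, 0, 0], [-0.6, 0, 0, 0, 0, 0], [-1.2, 0, 0, 0, 0, 0], [-2.2, 0, 0, 0, 0, 0], [-3.5, 0, 0, 0, 0, 0], [-5, 0, 0, 0, 0, 0], [-6, 0, 0, 0, 0, 0], [-6, 0, 0, 0, 0, 0], [-6, 0, 0, 0, 0, 0]]])

```text
time_s: 28.25
position: [0.448, -0.3136, 0.2339]
tool_rot: [[0.002, -0.0, 1.0], [0.0, 1.0, 0.0], [-1.0, 0.0, 0.002]]
ft_force: [-0.2, -0.5, -1.5]
grip_width: 0.0685
```

```bash
python3 - <<'E'
from wfit import *
s=sensors.observe(); print(s['position'],s['ft_force'],s['time_s'])
a=grab('scene','scene8'); b=grab('side','side8'); out=[]
for n,x in (('scene8',a),('side8',b)):
    im=cv2.imread(f'pics/{n}.png'); u,v=proj(x,np.array([.448,-.312,.05]))[0].astype(int); o=cv2.resize(im[v-50:v+50,u-50:u+50],(400,400),interpolation=cv2.INTER_CUBIC)
    for P,c in((pts('large',[.448,-.3122])[120:],(255,255,0)),(pts('small',[.4483,-.3136],z=.016)[60:],(0,255,255))):
        for q in (proj(x,P)-[u-50,v-50]+.5)*4: cv2.circle(o,tuple(int(t) for t in q),1,c,-1)
    out.append(o)
z=load('scene0'); h=[]
for d in(z,a): h.append(cv2.resize(cv2.cvtColor(np.array(d['img'])[90:280],cv2.COLOR_RGB2BGR),(400,148)))
cv2.imwrite('pics/c8.png',np.vstack([np.hstack(out),np.hstack(h)]))
# bystander change
df=np.abs(z['img'].astype(int)-a['img']).max(2)
for n,p in(('chuck',(.722,.24,.03)),('gouge',(.75,.01,.01)),('blank',(.743,-.232,.03))):
    u,v=proj(z,np.array(p))[0].astype(int); r=30 if n=='gouge' else 18; print(n,(df[v-12:v+12,u-r:u+r]>40).sum())
E
```

```text
[ 0.4480136  -0.31362813  0.23388494] [-0.17103424 -0.53956048 -1.45019667] 28.25
chuck 0
gouge 0
blank 0
```

Picture limit reached; verify numerically with edge scores in all three views.

```bash
python3 - <<'E'
from wfit import *
from scipy.optimize import differential_evolution as DE
ds=[load('scene8'),load('side8'),grab('wrist','w8')]
G=[]
for d in ds:
    g=cv2.GaussianBlur(d['img'].astype(np.float32),(0,0),1.0); m=sum(cv2.Sobel(g[...,c],5,1,0)**2+cv2.Sobel(g[...,c],5,0,1)**2 for c in range(3))**.5; G.append(np.minimum(m,120))
def sc(x,ro,ri,which):
    q=np.vstack([np.c_[r*np.cos(t),r*np.sin(t),0*t] for r in(ro,ri)]); q=R.from_euler('xy',x[3:],degrees=True).apply(q)+x[:3]
    return -sum(cv2.remap(G[i],*[c.astype(np.float32).reshape(-1,1) for c in proj(ds[i],q).T],cv2.INTER_LINEAR).mean() for i in which)
for n,ro,ri,z in(('small',.029,.022,.09),('medium',.066,.058,.07),('large',.098,.09,.078)):
    for w in([2],[0,1,2]):
        r=DE(sc,[(.435,.46),(-.325,-.30),(z-.015,z+.015),(-8,8),(-8,8)],args=(ro,ri,w),seed=1,tol=1e-3,maxiter=80); print(n,w,r.x.round(4),round(r.fun,1),'nominal',round(sc(np.r_[r.x[:2],z,0,0],ro,ri,w),1))
F.mask=mk
for a,b in(('scene0','side0'),('scene8','side8')):
    F.mask=lambda d,bx:(lambda im:mk2(im,bx))(d['img'].astype(float))
    def mk2(im,b):
        m=(im[...,0]>1.25*im[...,1]).astype(np.uint8); o=np.zeros_like(m); o[b[1]:b[3],b[0]:b[2]]=m[b[1]:b[3],b[0]:b[2]]; return cv2.morphologyEx(o,cv2.MORPH_CLOSE,np.ones((9,9)))
    print(fit([load(a),load(b)],[(150,155,210,210),(180,215,275,286)],'large',[.448,-.312]))
E
```

```text
small [2] [ 0.4489 -0.3137  0.0862  5.626  -0.2104] -118.1 nominal -112.9
small [0, 1, 2] [ 0.4494 -0.313   0.0836 -7.9946 -7.9625] -234.1 nominal -191.7
medium [2] [ 0.4495 -0.3129  0.0657  1.4691 -4.0169] -115.2 nominal -114.3
medium [0, 1, 2] [ 0.4494 -0.3127  0.0697 -1.8453 -0.2882] -225.0 nominal -223.2
large [2] [ 0.4479 -0.3124  0.0748  0.306  -1.7358] -113.2 nominal -106.8
large [0, 1, 2] [ 0.4484 -0.3132  0.0771  1.3399  0.7769] -280.6 nominal -274.9
(array([ 0.44809932, -0.31282226]), np.float64(0.060967290076186065))
(array([ 0.44814648, -0.31295036]), np.float64(0.06053642560759842))
```

```bash
python3 -c "
from rig import workorder; print(workorder.close_job())"
```

```text
the job is handed in; nothing more can be done
None
```

The nested set is together and the job is handed in at about 28 s of the 67 s allowed. I stood the fallen beaker upright on the bench and released it. Then I set the medium bowl in the large bowl, and finally the beaker in the medium bowl. The peak contact force I saw at set-down was about 17 N.

**Last checks that passed:**
- **Large bowl:** it did not move; its silhouette fit changed by less than 0.2 mm.
- **Nesting:** the medium bowl is centred within about 2 mm and the beaker within about 1 mm. Both touched down at the expected heights, which means they sit flat on the floors.
- **Bystanders:** there was no pixel change around the chuck, the blank or the gouge.

**Checks that failed or disagreed:**
- **Final picture not seen:** I had used up the 12-picture limit, so the finished set was checked by numbers only.
- **Beaker tilt unclear:** the edge fit for the beaker's tilt was ambiguous. With all three views it ran to its 8° limit; with the wrist view alone it gave 5.6°, barely better than upright. I take it as upright from its level grip and the touchdown height.

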